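Lock a lens mount with the pin spanner

ROBOT

A 7-joint arm with a two-finger parallel gripper is mounted at the origin on the work surface. World frame = base frame: x ahead of the robot, y to its left, z up, the work surface at z = 0. Lengths are in mm, angles in rad, forces in N, time in s.
With the tool pointing down it reaches from about 400 to 875 mm from the base axis. Payload 4.4 kg.
Tool frame: the origin (TCP) lies midway between the tips of the shut fingers; the grasp point (between the pads) lies 19 mm behind it; z points along the fingers, y is the direction in which the jaws open and shut (so a half turn about z gives the same grasp; the last joint's range is limited). The gripper opens to 85 mm and grips with 20 to 120 N. Pads are 22 mm wide; open, the fingers measure 114 mm over their backs; the gripper's body (76 mm by 85 mm) begins 54 mm behind the grasp point. The pads swing forward as they close: fully open they stand 13 mm farther back than shut.
Start: joints at [-1.359, 0.628, 0.038, 1.517, -0.027, 0.996, -0.02], TCP at [178.232, 625.101, 231.313] pointing down, gripper open.
Joint ranges: [-3.06, 3.06], [-0.37, 2.12], [-1.25, 1.32], [0.18, 2.47], [-1.1, 4.24], [0.23, 1.98], [-2.94, 2.94]. Speed limits (rad/s): [2.57, 2.57, 3.14, 3.14, 3.14, 3.14, 3.14].

INTERFACE

Orientations are given as [roll, pitch, yaw] about the fixed x, y, z axes, in that order (R = Rz(yaw) Ry(pitch) Rx(roll)).
In Python, from cell import ctrl, vision gives the robot as it stands.
- The arm moves only by the tool play_rows, never from a script. Its arguments are lists of equal length, an entry for each row: "slide": the shift along the tool's x, y, z in mm, a list of three; "turn": the turn about the tool's z in rad; "fingers": the opening, from 0 (shut) to 1 (fully open). A call has 1 to 5 rows; each row is the pose to reach, as a shift and turn from the pose measured when the call began, along the tool's axes at that moment; what a row does not reach only later rows make up. A row lasts 1/8 s, in which the tool goes at most 62.5 mm and 10.7 degrees, less where a joint would pass 70% of its speed; a pose out of reach is approached as far as the arm can. A call with a gripper value outside its range is refused whole. The fingers move at their own pace and stop on an object; the grip force is fixed at half the most. Time passes only in rows, so rows that repeat a pose let the fingers close. It gives the time, the measured TCP pose, the force and the opening at its end, in the units of the state.
- ctrl.read_state(): the state, without advancing time (a new reading comes with each control period).
- vision.get_image(name): name is "side" or "top" or "wrist"; returns (picture, depth): 420x560x3 uint8, blue, green, red; 420x560 float32, mm along the optical axis (not along the pixel's ray), 0 where there is no reading.
- vision.camera_params(name): a dict with "fx", "fy", "cx", "cy" (pixels), "dist_coeffs" ([k1, k2, p1, p2, k3] as OpenCV has them; the pictures are not rectified), "position" and "rotation" of the camera in the world. Camera axes: x right, y up, looking along -z (the intrinsics and any distortion apply to the point x, -y, -z); pixel columns grow to the right and rows downward; lengths in mm; the calibration is good to about 2 mm. A picture is of the moment at which its call begins: read the wrist's pose just before it. camera_params takes no time and is no camera call; for the wrist camera it gives the pose at the moment of the call.
- ctrl.finish_job(): hands the job in, once; it reports no verdict.
The state is a dict: "clock": time; "qpos": joint angles; "qd": joint speeds; "tau": joint torques, N m; "eef_pos": TCP position; "tool_rot": TCP orientation; "force": force on the tool from outside, world axes, zero at the start; "torque": the same for the moment, N m; "width": finger opening in mm.
Only numpy, scipy, OpenCV 4.12 (cv2) and the standard library are available. Lean on these libraries where they do the work, as an engineer would, in place of code of your own. Each camera call takes 0.05 s, during which the arm holds its last target.

TASK

Take the two-pronged pin spanner from its stand, set both of its prongs fully down into the two holes of the lens mount's lock ring, and turn the ring clockwise (seen from above) until its tab is home against the stop. Then put the spanner back in its stand, prongs down in the two holes, and let go. Work gently: never lean hard on the ring or strain it against the stop, turn it with the spanner only (hand off the mount), and leave the other things on the bench alone.

Things in the scene. Friction and masses are not known exactly. Their poses are not given: they have to be found in the camera images.
- spanner_grip (a point): Centre of the dark steel spanner's upright grip paddle, 36 (spanner x) x 14 (y) x 62 mm tall (z up), pinched across its 14 mm. The spanner (about 0.25 kg) is an upside-down T: the paddle stands on the middle of a level bar 76 (x) x 16 x 10 mm. This point is 31 mm above the bar's top, 53 mm above the prong tips. A half turn leaves the spanner the same.
- spanner_tips (a point): Point half-way between the spanner's two prong tips, on its middle axis. The round prongs, 7 mm in diameter, ends chamfered 1 x 1.5 mm, point down 12 mm from the bar's underside at x = +30 and -30 mm. Axes: x from prong to prong, z up.
- stand_top (a point): Centre of the top face of the spanner's stand, a fixed white plastic block 100 (x) x 50 (y) x 20 mm with two round 12 mm through holes (1.5 mm chamfers) at x = +30 and -30 mm, z up. The spanner starts here, prongs in the holes, bar resting on this face, tips 12 mm below this point.
- ring_center (a point): Centre of the flat steel face ring (inner/outer diameter 36/85 mm, 14 mm thick), on its turning axis at its top face, 62 mm above the bench; z up, x turns with the collar. Two round 9 mm through holes lie opposite each other 30 mm from the axis. The ring has play in the collar: the line of its holes is not measured, and lies anywhere within 0.4 rad either side of this x axis.
- collar (a joint): Angle (rad) of the aluminium collar round the ring: grows clockwise seen from above, starts at 0.05 to 0.2, is home at 0.6 (its tab against the dark stop lug), stays where left. The face ring drags in its play (0.12 N m, 0.4 rad either way), then carries the collar along (0.28 N m) through a rubber drive that gives 0.1 rad per N m, at the stop too: 0.4 to 1.4 rad of turning in all.
- mount: The lens mount, fixed: aluminium foot 130 x 110 x 12 mm, white round housing, collar and face ring on top, a small lens recessed in the middle. Origin at the centre of its underside on the bench, on the ring's axis, z up. Collar tab and stop lug reach 70 mm from the axis, at most 58 mm high: nothing stands above the ring face. Prongs home in the ring: bar on the face, tips 12 mm under it.
- spanner: The spanner as a whole; origin in the middle of the bar's underside, 12 mm above the prong tips; x from prong to prong, z up.
- objective: Bystander: a microscope objective, aluminium barrel 30 mm in diameter and 48 mm tall, standing loose; origin at its underside.
- wafer_box: Bystander: a flat round white wafer box, 87 mm in diameter, 22 mm tall, loose; origin at its underside.
- rinse: Bystander: a white plastic bottle 56 mm in diameter, 130 mm tall, loose; origin at its underside.
Things that resemble listed ones, but are neither listed nor needed, are in the scene too. Leave any orange look-alike of the part that bears stand_top alone.

How it is judged:
By the outcome, as a careful person would: the job done as asked, in the order asked, and still so for the second after the job is handed in, with the robot touching nothing.
It also fails if it takes over 72 s, if anything falls off the work surface, if the arm or the gripper's body presses on something with over 40 N, if the wrist force passes 120 N, or if a joint passes its speed limit or range.

## Working session

There is one attempt and no reset: what is moved stays moved. The work goes in short steps, Python scripts to look and compute and a tool call to move; the robot and the scene stay as the last step left them, time stands still between calls to the robot, and variables do not carry over. Pictures are saved under pics/ and viewed, and the job is handed in when it is done.

Besides the shell and the picture viewer there is one more tool, called after "Call:" in YAML: its name, and indented under it one key for each argument. play_rows: Moves the arm, as the interface text tells. Its arguments: {"type":"object","properties":{"slide":{"type":"array"},"turn":{"type":"array"},"fingers":{"type":"array"}},"required":["slide","turn","fingers"]}

```bash
ls; mkdir -p pics
python3 - <<'E'
from cell import ctrl, vision
import cv2,numpy as np
print(ctrl.read_state())
for n in ("side","top","wrist"):
    p=vision.camera_params(n); print(n,p)
    im,d=vision.get_image(n); cv2.imwrite(f"pics/{n}0.png",im); np.save(f"pics/{n}0.npy",d)
print(ctrl.read_state()["clock"])
E
```

```text
pics
{'clock': 0.0, 'qpos': array([-1.35880019,  0.62936694,  0.03840518,  1.5183587 , -0.0270091 ,
        0.99631439, -0.01996497]), 'qd': array([ 0.00039432,  0.00051954, -0.00024648, -0.0042125 ,  0.00027557,
       -0.00134539, -0.00094191]), 'tau': array([ 1.56739679e-04, -5.63406873e+01,  1.22624137e+00, -1.93440664e+01,
        1.09669747e-02,  1.04457469e-02, -3.81028286e-06]), 'eef_pos': array([178.03053262, 624.49051356, 230.37791224]), 'tool_rot': array([-3.13966191e+00, -2.77411362e-06,  2.86385655e+00]), 'force': array([-0.58966663,  0.30925954,  0.04047838]), 'torque': array([ 0.01659165, -0.02705588, -0.02352652]), 'width': 85.56913703547876}
side {'fx': 504.43218652290454, 'fy': 504.43218652290454, 'cx': 285.16306510295465, 'cy': 202.785178120236, 'dist_coeffs': array([-0.10875513,  0.        ,  0.        ,  0.        ,  0.        ]), 'position': array([278.29820586, 842.26867092, 552.02803367]), 'rotation': array([ 1.02855426e+00, -2.39244421e-03, -2.77919436e+00])}
top {'fx': 448.92410301677097, 'fy': 448.92410301677097, 'cx': 280.25310144417455, 'cy': 204.13408048387478, 'dist_coeffs': array([-0.15131634,  0.        ,  0.        ,  0.        ,  0.        ]), 'position': array([ 389.38861417,   81.08603398, 1057.7325919 ]), 'rotation': array([ 0.17978079, -0.00226574, -1.57018129])}
wrist {'fx': 332.8825868457328, 'fy': 332.8825868457328, 'cx': 284.17442754661596, 'cy': 208.04657671171213, 'dist_coeffs': array([-0.02056137,  0.        ,  0.        ,  0.        ,  0.        ]), 'position': array([ 98.0183744 , 647.22746939, 372.43732979]), 'rotation': array([-0.33095706,  0.00145764,  1.29363678])}
0.15
```

View pics/top0.png

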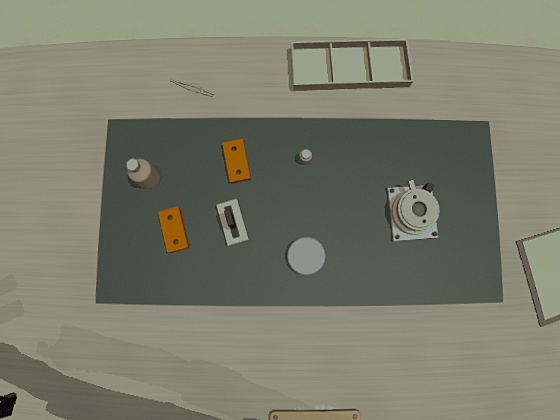

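View pics/side0.png

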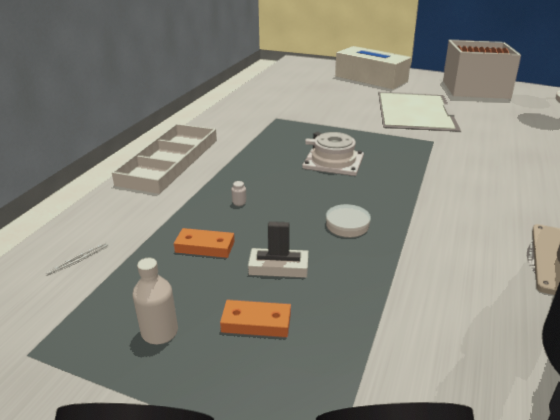

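View pics/wrist0.png

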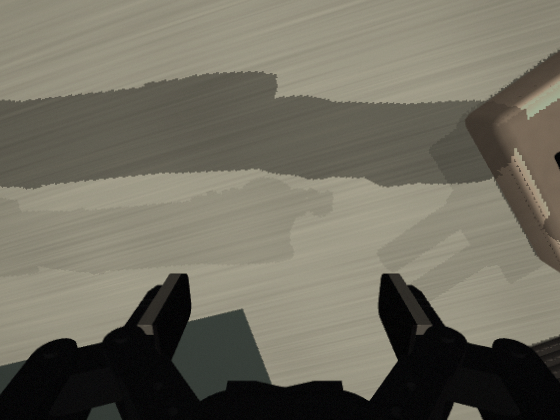

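The top view shows the white stand with the dark spanner at (232,222), orange look-alike blocks at (236,161) and (173,230), and the mount at (416,212) with tab near (411,185) and dark lug at (428,187). The wafer box is at (306,256), the objective at (306,156) and the bottle at (142,172). Only the white block bears the spanner, so that is my choice. Next are close crops.

```bash
cat > h.py <<'E'
import cv2,numpy as np
from scipy.spatial.transform import Rotation as R
def cam(p): 
    K=np.array([[p['fx'],0,p['cx']],[0,p['fy'],p['cy']],[0,0,1]]); return K,np.array(p['dist_coeffs']),R.from_euler('xyz',p['rotation']).as_matrix(),np.array(p['position'])
def ray(p,uv):
    K,D,M,c=cam(p); q=cv2.undistortPoints(np.array(uv,float).reshape(-1,1,2),K,D).reshape(-1,2)
    d=np.c_[q[:,0],-q[:,1],-np.ones(len(q))]@M.T; return c,d
def at_z(p,uv,z):
    c,d=ray(p,uv); return c+d*((z-c[2])/d[:,2])[:,None]
def proj(p,X):
    K,D,M,c=cam(p); q=(np.array(X,float).reshape(-1,3)-c)@M; q=q*[1,-1,-1]
    return cv2.projectPoints(q,np.zeros(3),np.zeros(3),K,D)[0].reshape(-1,2)
def depth_xyz(p,d):
    h,w=d.shape; u,v=np.meshgrid(np.arange(w),np.arange(h))
    c,r=ray(p,np.stack([u,v],-1).reshape(-1,2)); return (c+r*d.reshape(-1,1)).reshape(h,w,3)
def crop(im,x0,y0,x1,y1,s,name):
    cv2.imwrite(name,cv2.resize(im[y0:y1,x0:x1],None,fx=s,fy=s,interpolation=cv2.INTER_CUBIC))
E
python3 - <<'E'
from h import *
from cell import vision
im=cv2.imread("pics/top0.png"); a=cv2.convertScaleAbs(im,alpha=1.3)
c1=cv2.resize(a[190:255,200:265],(390,390),interpolation=cv2.INTER_CUBIC)
c2=cv2.resize(a[175:245,380:450],(390,390),interpolation=cv2.INTER_CUBIC)
cv2.imwrite("pics/topc.png",np.hstack([c1,c2]))
d=np.load("pics/top0.npy"); p=vision.camera_params("top"); X=depth_xyz(p,d)
def stat(name,u0,v0,u1,v1,zlo,zhi):
    q=X[v0:v1,u0:u1].reshape(-1,3); g=q[(q[:,2]>zlo)&(q[:,2]<zhi)&(d[v0:v1,u0:u1].ravel()>0)]
    print(name,len(g),np.median(g,0).round(1),g.min(0).round(1),g.max(0).round(1), cv2.minAreaRect(g[:,:2].astype(np.float32)))
stat("paddle",205,190,265,255,60,110)
stat("standtop",205,190,265,255,15,24)
stat("ring",380,180,450,245,58,66)
stat("foot",380,175,450,250,8,16)
stat("bench",330,150,370,200,-20,20)
stat("wafer",280,230,335,280,15,40)
stat("obj",290,140,325,175,30,60)
stat("rinse",110,140,170,200,60,150)
E
```

```text
paddle 126 [533.5 190.5  91.1] [517.2 180.3  61.1] [552.2 202.1  98.2] ((535.1746826171875, 191.5233154296875), (35.58052062988281, 14.230302810668945), 17.13052749633789)
standtop 649 [533.2 189.7  19.8] [481.8 153.8  15. ] [590.  230.3  24. ] ((535.7069091796875, 191.76211547851562), (100.88300323486328, 50.35093688964844), 16.940881729125977)
ring 1029 [ 561.5 -238.1   61.5] [ 513.7 -287.    58. ] [ 628.2 -189.2   65.9] ((569.5838623046875, -242.5248260498047), (95.1214599609375, 116.03631591796875), 60.27028274536133)
foot 629 [ 519.7 -212.4   12.1] [ 493.4 -297.1    8.1] [ 627.4 -179.9   15.9] ((560.6533203125, -238.1315155029297), (130.38682556152344, 111.08470916748047), 4.829897880554199)
bench 1997 [ 6.546e+02 -8.970e+01  5.000e-01] [ 593.5 -140.5   -6.5] [718.9 -40.6   7.8] ((656.1190185546875, -90.42451477050781), (97.4237289428711, 127.12600708007812), 88.70684814453125)
wafer 1076 [456.5  19.4  22.1] [415.2 -24.8  15.4] [498.4  61.   27.5] ((457.6491394042969, 18.895263671875), (84.31292724609375, 83.36615753173828), 63.36566162109375)
obj 122 [689.3  19.6  45.7] [677.8   6.1  30.1] [706.5  32.5  51.3] ((691.3796997070312, 19.45865249633789), (28.180524826049805, 26.78529167175293), 75.873046875)
rinse 534 [639.4 392.7  92.7] [618.1 372.2  60.5] [673.6 426.2 134.4] ((643.6826782226562, 398.0221862792969), (48.580177307128906, 55.47156524658203), 54.86317825317383)
```

View pics/topc.png

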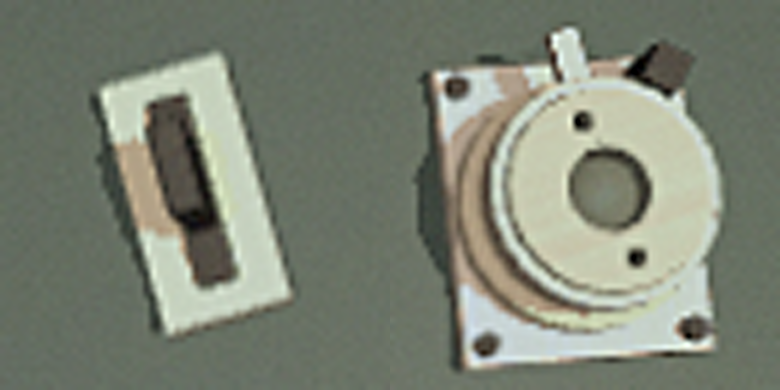

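The crops show the stand's long axis tilted, with the spanner in it at crop (180,160). The ring face centre is about (607,190), with holes at (582,120) and (637,257), the tab at (567,55) and the dark lug at (665,67). Heights match the description (stand 20, ring 62, foot 12, paddle 92). I'll go above the stand.

```bash
cat >> h.py <<'E'
def goal(s,x,y,z,yaw):
    M=R.from_euler('xyz',s['tool_rot']).as_matrix(); e=np.array(s['eef_pos'])
    cur=np.arctan2(M[1,0],M[0,0]); t=-(yaw-cur); t=(t+np.pi)%(2*np.pi)-np.pi
    print("slide",(M.T@(np.array([x,y,z])-e)).round(1),"turn",round(t,4))
def brief(s): print("t",round(s['clock'],2),"tcp",s['eef_pos'].round(1),"rot",s['tool_rot'].round(4),"F",s['force'].round(1),"T",s['torque'].round(2),"w",round(s['width'],1),"q",s['qpos'].round(2))
E
python3 - <<'E'
from h import *
from cell import ctrl,vision
s=ctrl.read_state(); brief(s); goal(s,535.4,191.6,170,3.438)
p=vision.camera_params("top")
o=lambda u,v:(u/5.571+380,v/5.571+175)
for n,q,z in (("c",o(607,190),62),("h1",o(582,120),62),("h2",o(637,257),62),("tab",o(566,38),55),("lug",o(665,67),56)): print(n,at_z(p,[q],z).round(1))
a=at_z(p,[o(582,120),o(637,257)],62); print(np.arctan2(*(a[0]-a[1])[1::-1]), np.linalg.norm(a[0]-a[1]),a.mean(0))
E
```

```text
t 0.15 tcp [178.1 624.6 230.6] rot [-3.1402  0.      2.8638] F [0.1 0.8 0.2] T [-0.01 -0.06  0.  ] w 85.3 q [-1.36  0.63  0.04  1.52 -0.03  1.   -0.02]
slide [-462.4 -318.3   61.1] turn -0.5742
c [[ 559.1 -408.2   62. ]]
h1 [[ 588.9 -399.5   62. ]]
h2 [[ 530.7 -419.5   62. ]]
tab [[ 625.9 -398.7   55. ]]
lug [[ 613.4 -442.7   56. ]]
0.33061417165533136 61.6154486296218 [ 559.79160217 -409.46503436   62.        ]
```

Run:
```python
from h import *
from cell import vision
p=vision.camera_params("top")
o=lambda u,v:((u-390)/5.571+380-.4,v/5.571+175-.4)
for n,q,z in (("c",o(607,190),62),("tab",o(566,38),55),("lug",o(665,67),56)): print(n,at_z(p,[q],z).round(1))
a=at_z(p,[o(582,120),o(637,257)],62); print(a,np.arctan2(*(a[0]-a[1])[1::-1]), np.linalg.norm(a[0]-a[1]),a.mean(0))
```

```text
c [[ 560.1 -237.2   62. ]]
tab [[ 625.6 -225.5   55. ]]
lug [[ 613.2 -267.1   56. ]]
[[ 589.32182679 -228.17512004   62.        ]
 [ 532.26978225 -248.35470482   62.        ]] 0.33997153247920964 60.51571225008258 [ 560.79580452 -238.26491243   62.        ]
```

Call:
play_rows:
  slide:
    - [-462,-318,61]
    - [-462,-318,61]
    - [-462,-318,61]
    - [-462,-318,61]
    - [-462,-318,61]
  turn: [-0.574,-0.574,-0.574,-0.574,-0.574]
  fingers: [1,1,1,1,1]

```text
clock: 0.78
eef_pos: [377.0, 383.6, 197.2]
tool_rot: [-3.14, -0.001, -2.845]
force: [0.7, 0.6, -0.9]
width: 85.7
```

Run:
```python
from h import *
from cell import ctrl,vision
s=ctrl.read_state(); brief(s); goal(s,535.4,191.6,170,3.438)
```

```text
t 0.78 tcp [377.  383.6 197.2] rot [-3.1404e+00 -7.0000e-04 -2.8453e+00] F [ 0.7  0.6 -0.9] T [-0.01 -0.09 -0.03] w 85.7 q [-0.76  0.51 -0.12  1.87  0.09  0.77  0.93]
slide [ -95.5 -229.9   27.4] turn -0.0002
```

Call:
play_rows:
  slide:
    - [-95.5,-229.9,27.4]
    - [-95.5,-229.9,27.4]
    - [-95.5,-229.9,27.4]
    - [-95.5,-229.9,27.4]
    - [-95.5,-229.9,27.4]
  turn: [0,0,0,0,0]
  fingers: [1,1,1,1,1]

```text
clock: 1.4
eef_pos: [538.6, 184.8, 169.1]
tool_rot: [-3.137, -0.001, -2.856]
force: [-0.4, 0.5, -0.5]
width: 85.3
```

Run:
```python
from h import *
from cell import ctrl,vision
s=ctrl.read_state(); brief(s)
p=vision.camera_params("wrist"); print(p['position'],p['rotation'])
im,d=vision.get_image("wrist"); cv2.imwrite("pics/w1.png",im)
X=depth_xyz(p,d).reshape(-1,3); ok=(d.ravel()>0)
for n,lo,hi in (("paddletop",86,98),("bar",27,33),("stand",16,24)):
    g=X[ok&(X[:,2]>lo)&(X[:,2]<hi)&(abs(X[:,0]-535)<70)&(abs(X[:,1]-191)<60)]
    print(n,len(g),np.median(g,0).round(1),cv2.minAreaRect(g[:,:2].astype(np.float32)))
```

```text
t 1.4 tcp [538.6 184.8 169.1] rot [-3.1366e+00 -1.0000e-03 -2.8556e+00] F [-0.4  0.5 -0.5] T [-0.01  0.05 -0.04] w 85.3 q [-0.31  0.59 -0.12  1.81  0.1   0.75  1.38]
[458.56055332 161.49283232 311.10423503] [-0.32986092  0.00532608  1.85747219]
paddletop 948 [533.7 191.4  91.2] ((534.7582397460938, 191.70054626464844), (35.26432800292969, 13.824482917785645), 17.750288009643555)
bar 521 [510.  184.6  29.4] ((534.4100952148438, 192.06797790527344), (74.50139617919922, 15.547932624816895), 16.526111602783203)
stand 4101 [526.5 187.9  19.5] ((535.5308227539062, 192.30477905273438), (100.8215103149414, 50.148834228515625), 16.847900390625)
```

View pics/w1.png

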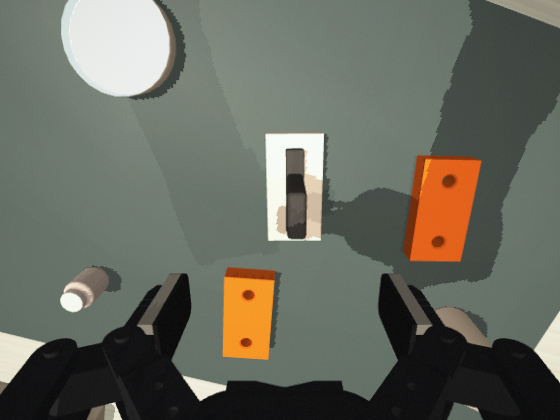

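The wrist view shows the white stand at (295,187) with the dark spanner in it, and the orange blocks at (248,313) and (447,210), which I leave alone. Both cameras put the spanner at about (535,192) with yaw 0.295.

Run:
```python
from h import *
from cell import ctrl,vision
s=ctrl.read_state(); brief(s); goal(s,534.9,191.9,130,3.437);goal(s,534.9,191.9,42,3.437)
```

```text
t 1.45 tcp [536.9 188.1 169.3] rot [-3.1390e+00 -1.5000e-03 -2.8515e+00] F [-0.4  0.8 -0.7] T [0.02 0.04 0.08] w 85.5 q [-0.31  0.59 -0.12  1.81  0.1   0.75  1.38]
slide [ 0.7  4.3 39.3] turn -0.0053
slide [  0.6   4.6 127.3] turn -0.0053
```

Call:
play_rows:
  slide:
    - [0.7,4.3,30]
    - [0.7,4.3,39]
    - [0.7,4.3,39]
    - [0.7,4.3,39]
    - [0.7,4.3,39]
  turn: [-0.005,-0.005,-0.005,-0.005,-0.005]
  fingers: [0.5,0.5,0.5,0.5,0.5]

```text
clock: 2.08
eef_pos: [535.4, 192.3, 131.1]
tool_rot: [-3.139, 0.0, -2.846]
force: [0.3, 0.0, 0.3]
width: 42.5
```

Run:
```python
from h import *
from cell import ctrl,vision
s=ctrl.read_state(); brief(s); goal(s,534.9,191.9,42,3.437)
```

```text
t 2.08 tcp [535.4 192.3 131.1] rot [-3.1391e+00  1.0000e-04 -2.8462e+00] F [0.3 0.  0.3] T [-0.02  0.01  0.01] w 42.5 q [-0.32  0.64 -0.11  1.84  0.12  0.66  1.36]
slide [ 0.6  0.  89.1] turn -0.0
```

Call:
play_rows:
  slide:
    - [0.5,0,40]
    - [0.5,0,75]
    - [0.5,0,89]
    - [0.5,0,89]
    - [0.5,0,89]
  turn: [0,0,0,0,0]
  fingers: [0.5,0.5,0.5,0.5,0.5]

```text
clock: 2.7
eef_pos: [536.0, 192.3, 43.4]
tool_rot: [-3.139, 0.002, -2.846]
force: [-0.3, -0.7, 0.4]
width: 42.8
```

Run:
```python
from h import *
from cell import ctrl,vision
for i in range(4): s=ctrl.read_state(); brief(s)
goal(s,534.9,191.9,42,3.437)
p=vision.camera_params("wrist")
im,d=vision.get_image("wrist"); cv2.imwrite("pics/w2.png",im)
X=depth_xyz(p,d).reshape(-1,3); ok=(d.ravel()>0)
for n,lo,hi in (("paddletop",86,98),("stand",16,24)):
    g=X[ok&(X[:,2]>lo)&(X[:,2]<hi)&(abs(X[:,0]-535)<70)&(abs(X[:,1]-191)<60)]
    if len(g)>5: print(n,len(g),np.median(g,0).round(1),cv2.minAreaRect(g[:,:2].astype(np.float32)))
```

```text
t 2.7 tcp [536.  192.3  43.4] rot [-3.1394e+00  2.3000e-03 -2.8463e+00] F [-0.3 -0.7  0.4] T [-0.01  0.   -0.02] w 42.8 q [-0.34  0.78 -0.09  1.89  0.14  0.48  1.34]
t 2.7 tcp [536.  192.3  43.4] rot [-3.1394e+00  2.3000e-03 -2.8463e+00] F [-0.3 -0.7  0.4] T [-0.01  0.   -0.02] w 42.8 q [-0.34  0.78 -0.09  1.89  0.14  0.48  1.34]
t 2.7 tcp [536.  192.3  43.4] rot [-3.1394e+00  2.3000e-03 -2.8463e+00] F [-0.3 -0.7  0.4] T [-0.01  0.   -0.02] w 42.8 q [-0.34  0.78 -0.09  1.89  0.14  0.48  1.34]
t 2.7 tcp [536.  192.3  43.4] rot [-3.1394e+00  2.3000e-03 -2.8463e+00] F [-0.3 -0.7  0.4] T [-0.01  0.   -0.02] w 42.8 q [-0.34  0.78 -0.09  1.89  0.14  0.48  1.34]
slide [ 1.2 -0.1  1.4] turn -0.0002
paddletop 7509 [530.8 191.2  91.5] ((534.6113891601562, 191.55203247070312), (37.45725631713867, 108.4840087890625), 16.466102600097656)
stand 10276 [521.1 186.1  19.5] ((535.1908569335938, 192.11109924316406), (100.76284790039062, 50.36840057373047), 16.874374389648438)
```

View pics/w2.png

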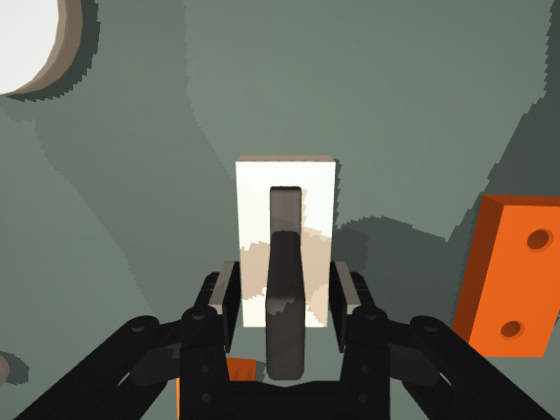

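The paddle (285,280) sits centred between the pads at (225,300) and (348,300). Closing now.

Call:
play_rows:
  slide:
    - [0.5,0,1]
    - [0.5,0,1]
    - [0.5,0,1]
    - [0.5,0,1]
    - [0.5,0,1]
  turn: [0,0,0,0,0]
  fingers: [0.1,0,0,0,0]

```text
clock: 3.38
eef_pos: [536.1, 192.6, 43.4]
tool_rot: [-3.14, 0.004, -2.846]
force: [-0.6, 0.1, 6.2]
width: 13.6
```

Call:
play_rows:
  slide:
    - [0,0,0]
    - [0,0,0]
  turn: [0,0]
  fingers: [0,0]

```text
clock: 3.62
eef_pos: [536.0, 192.5, 43.4]
tool_rot: [-3.14, 0.004, -2.846]
force: [-0.3, -0.4, 1.4]
width: 13.4
```

Run:
```python
from h import *
from cell import ctrl,vision
s=ctrl.read_state(); brief(s)
```

```text
t 3.62 tcp [536.  192.5  43.4] rot [-3.1396  0.004  -2.8463] F [-0.3 -0.4  1.4] T [ 0.02  0.06 -0.02] w 13.4 q [-0.34  0.78 -0.09  1.89  0.14  0.48  1.34]
```

Call:
play_rows:
  slide:
    - [0,0,-8]
    - [0,0,-30]
    - [0,0,-70]
    - [0,0,-87]
    - [0,0,-87]
  turn: [0,0,0,0,0]
  fingers: [0,0,0,0,0]

```text
clock: 4.25
eef_pos: [536.3, 192.8, 131.4]
tool_rot: [-3.14, 0.006, -2.846]
force: [0.5, -0.2, -3.5]
width: 13.3
```

Run:
```python
from h import *
from cell import ctrl,vision
s=ctrl.read_state(); brief(s); goal(s,561-67,-238-22,135,3.49); goal(s,561-67,-238-22,125,3.49)
p=vision.camera_params("wrist"); im,d=vision.get_image("wrist"); cv2.imwrite("pics/w3.png",im); np.save("pics/w3.npy",d)
X=depth_xyz(p,d); M=R.from_euler('xyz',s['tool_rot']).as_matrix()
T=(X-s['eef_pos'])@M   # tool frame
np.save("pics/w3T.npy",T)
# bar: tool z between 13.4 and 23.4 (top at 13.4)
for n,lo,hi in (("padtop",-53,-43),("bartop",10,16)):
    m=(d>0)&(T[...,2]>lo)&(T[...,2]<hi)&(abs(T[...,1])<12)&(abs(T[...,0])<60)
    g=T[m]; print(n,len(g),g.min(0).round(1),g.max(0).round(1),np.median(g,0).round(1),cv2.minAreaRect(g[:,:2].astype(np.float32)))
```

```text
t 4.25 tcp [536.3 192.8 131.4] rot [-3.1398  0.0063 -2.8464] F [ 0.5 -0.2 -3.5] T [ 0.01  0.   -0.03] w 13.3 q [-0.32  0.64 -0.12  1.84  0.12  0.66  1.36]
slide [ 172.2 -420.9   -3.9] turn -0.0532
slide [ 172.2 -420.9    6.1] turn -0.0532
padtop 4176 [-16.7 -12.  -53. ] [ 20.1  12.  -43. ] [  5.7  -0.2 -47.6] ((2.0051794052124023, -1.2254419326782227), (36.774200439453125, 23.965696334838867), 7.015016555786133)
bartop 1397 [ 6.7 -8.3 10.1] [39.6  7.8 16. ] [28.4 -0.1 14. ] ((23.133939743041992, -0.25450897216796875), (16.009979248046875, 32.8907356262207), 89.98452758789062)
```

View pics/w3.png

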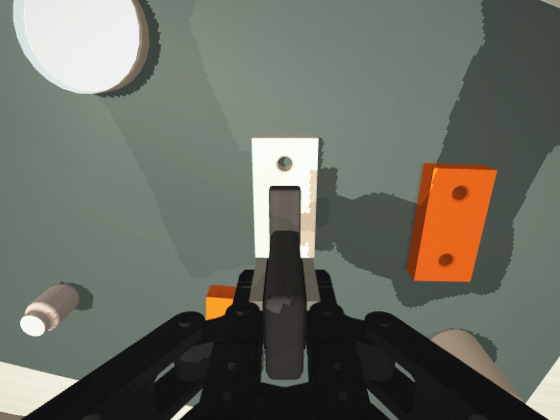

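The spanner is lifted and its bar end lies at tool x ≈ +39.6, so the spanner axis is at tool (+1.6, −0.2). The freed stand hole is at (285,163). Next I move to a viewing pose beside the mount.

Call:
play_rows:
  slide:
    - [172,-421,-3]
    - [172,-421,-3]
    - [172,-421,-3]
    - [172,-421,-3]
    - [172,-421,-3]
  turn: [-0.053,-0.053,-0.053,-0.053,-0.053]
  fingers: [0,0,0,0,0]

```text
clock: 4.92
eef_pos: [505.2, -120.2, 130.9]
tool_rot: [-3.141, 0.002, -2.793]
force: [1.0, -1.2, -3.0]
width: 13.0
```

Run:
```python
from h import *
from cell import ctrl,vision
s=ctrl.read_state(); brief(s); goal(s,561-67,-238-22,128,3.49)
```

```text
t 4.92 tcp [ 505.2 -120.2  130.9] rot [-3.1408e+00  1.5000e-03 -2.7931e+00] F [ 1.  -1.2 -3. ] T [-0.05 -0.12  0.03] w 13.0 q [ 0.3   0.59 -0.18  1.97  0.18  0.59  1.92]
slide [  58.3 -127.5    2.9] turn 0.0001
```

Call:
play_rows:
  slide:
    - [58.3,-127.5,3]
    - [58.3,-127.5,3]
    - [58.3,-127.5,3]
    - [58.3,-127.5,3]
    - [58.3,-127.5,3]
  turn: [0,0,0,0,0]
  fingers: [0,0,0,0,0]

```text
clock: 5.55
eef_pos: [494.1, -257.1, 127.3]
tool_rot: [3.14, 0.001, -2.79]
force: [0.4, 0.2, -2.9]
width: 13.6
```

Run:
```python
from h import *
from cell import ctrl,vision
s=ctrl.read_state(); brief(s)
p=vision.camera_params("wrist"); im,d=vision.get_image("wrist"); cv2.imwrite("pics/w4.png",im); np.save("pics/w4.npy",d)
import pickle; pickle.dump((s,p),open("pics/w4.pkl","wb"))
s=ctrl.read_state(); brief(s)
```

```text
t 5.55 tcp [ 494.1 -257.1  127.3] rot [ 3.1397e+00  1.4000e-03 -2.7900e+00] F [ 0.4  0.2 -2.9] T [ 0.06 -0.04 -0.  ] w 13.6 q [ 0.57  0.64 -0.21  1.87  0.2   0.65  2.16]
t 5.6 tcp [ 494.4 -257.   127.5] rot [ 3.1403e+00  1.6000e-03 -2.7893e+00] F [ 0.6  0.6 -2.2] T [ 0.05  0.03 -0.03] w 13.2 q [ 0.57  0.64 -0.21  1.87  0.2   0.65  2.16]
```

View pics/w4.png

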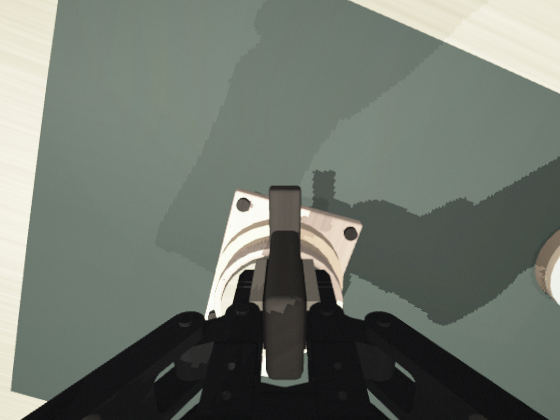

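The mount is hidden here behind the spanner (mount at about (285,270)), since image "up" is the tool's +x. I need to stand on the far side of the mount instead.

Run:
```python
from h import *
from cell import ctrl,vision
s=ctrl.read_state(); brief(s); goal(s,561+75,-238+27,124,3.49)
```

```text
t 5.6 tcp [ 494.4 -257.   127.5] rot [ 3.1403e+00  1.6000e-03 -2.7893e+00] F [ 0.6  0.6 -2.2] T [ 0.05  0.03 -0.03] w 13.2 q [ 0.57  0.64 -0.21  1.87  0.2   0.65  2.16]
slide [-148.8   -5.7    3.8] turn 0.0039
```

Call:
play_rows:
  slide:
    - [-149,-5.7,3]
    - [-149,-5.7,3]
    - [-149,-5.7,3]
    - [-149,-5.7,3]
    - [-149,-5.7,3]
  turn: [0.004,0.004,0.004,0.004,0.004]
  fingers: [0,0,0,0,0]

```text
clock: 6.22
eef_pos: [635.1, -209.9, 124.3]
tool_rot: [3.139, -0.0, -2.792]
force: [0.6, -0.4, -2.4]
width: 13.2
```

Run:
```python
from h import *
from cell import ctrl,vision
s=ctrl.read_state(); brief(s)
p=vision.camera_params("wrist"); im,d=vision.get_image("wrist"); cv2.imwrite("pics/w5.png",im); np.save("pics/w5.npy",d)
import pickle; pickle.dump((s,p),open("pics/w5.pkl","wb"))
s=ctrl.read_state(); brief(s)
```

```text
t 6.22 tcp [ 635.1 -209.9  124.3] rot [ 3.1394e+00 -5.0000e-04 -2.7916e+00] F [ 0.6 -0.4 -2.4] T [-0.03  0.03 -0.01] w 13.2 q [ 0.39  0.78 -0.19  1.55  0.18  0.83  2.05]
t 6.28 tcp [ 634.9 -210.8  124.5] rot [ 3.1398e+00 -4.0000e-04 -2.7929e+00] F [ 0.8  0.1 -2.6] T [-0.02  0.05  0.  ] w 13.1 q [ 0.39  0.78 -0.19  1.55  0.18  0.83  2.05]
```

View pics/w5.png

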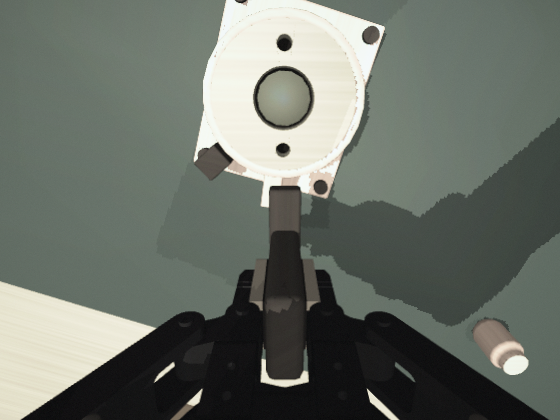

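The ring is in clear view, with holes at about (285,43) and (283,150), tab at (278,192) and lug at (214,160).

Run:
```python
from h import *
im=cv2.imread("pics/w5.png")
a=cv2.resize(im[25:61,267:303],(396,396),interpolation=cv2.INTER_CUBIC)
b=cv2.resize(im[132:168,265:301],(396,396),interpolation=cv2.INTER_CUBIC)
cv2.imwrite("pics/w5c.png",np.hstack([a,b]))
g=cv2.cvtColor(im,cv2.COLOR_BGR2GRAY)
for (x0,y0) in ((267,25),(265,132)):
    w=g[y0:y0+36,x0:x0+36]; m=(w<130).astype(np.uint8); n,l,st,c=cv2.connectedComponentsWithStats(m)
    for i in range(1,n): 
        if st[i,4]>20: print(st[i],c[i]+[x0,y0])
```

```text
[ 10   9  15  17 200] [283.92   42.245]
[ 11  11  14  14 149] [282.45637584 149.45637584]
```

View pics/w5c.png

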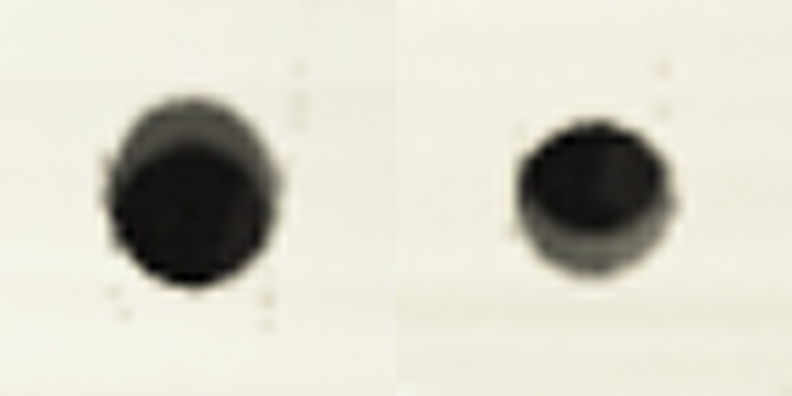

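The holes show as clean circles with centres at (283.9,42.2) and (282.5,149.5) in the full picture. I'll turn these into ring pose and tool shifts, and check the hole spacing against 60 mm.

Run:
```python
from h import *
import pickle
from cell import ctrl
s,p=pickle.load(open("pics/w5.pkl","rb")); d=np.load("pics/w5.npy")
X=depth_xyz(p,d); ok=d>0
r=X[(ok)&(abs(X[...,2]-62)<4)&(np.hypot(X[...,0]-561,X[...,1]+238)<40)]; print("ring z",np.median(r[:,2]),len(r))
M=R.from_euler('xyz',s['tool_rot']).as_matrix()
for z in (61,62):
    a=at_z(p,[(283.95,42.15),(282.5,149.5)],z); dd=a[0]-a[1]
    print(z,a.round(1),"len",np.linalg.norm(dd),"yaw",np.arctan2(dd[1],dd[0]),"mid",a.mean(0).round(2))
    t=(a-s['eef_pos'])@M; print("tool",t.round(2),"mid",t.mean(0).round(2))
# bar now
T=(X-s['eef_pos'])@M
m=ok&(T[...,2]>10)&(T[...,2]<16)&(abs(T[...,1])<12)&(abs(T[...,0])<60); g=T[m]; print(g.min(0),g.max(0))
# bar top row contour pixel edges & line fit of center
vs=[]
for x in np.arange(20,38,2.):
    q=g[(g[:,0]>x)&(g[:,0]<x+2)]; vs.append((x+1,(q[:,1].min()+q[:,1].max())/2,np.ptp(q[:,1])))
print(np.array(vs).round(2))
# outer ring circle fit by ring face
s=ctrl.read_state(); brief(s)
```

```text
ring z 61.38412500503715 11840
61 [[ 531.  -248.6   61. ]
 [ 587.6 -228.8   61. ]] len 60.016416245097766 yaw -2.806074949673538 mid [ 559.31 -238.68   61.  ]
tool [[111.05  -0.74  63.34]
 [ 51.04  -1.6   63.31]] mid [81.04 -1.17 63.33]
62 [[ 531.1 -248.5   62. ]
 [ 587.5 -228.8   62. ]] len 59.72409289015159 yaw -2.806074949673538 mid [ 559.3  -238.68   62.  ]
tool [[110.91  -0.74  62.34]
 [ 51.19  -1.6   62.31]] mid [81.05 -1.17 62.33]
[ 7.43221329 -8.20994239 10.00224039] [39.51099173  7.8091177  15.98631636]
[[21.   -0.13 15.23]
 [23.   -0.11 15.12]
 [25.   -0.4  15.62]
 [27.   -0.37 15.56]
 [29.   -0.41 15.52]
 [31.   -0.38 15.45]
 [33.   -0.38 15.35]
 [35.   -0.12 15.85]
 [37.   -0.14 15.82]]
t 6.28 tcp [ 634.9 -210.8  124.5] rot [ 3.1398e+00 -4.0000e-04 -2.7929e+00] F [ 0.8  0.1 -2.6] T [-0.02  0.05  0.  ] w 13.1 q [ 0.39  0.78 -0.19  1.55  0.18  0.83  2.05]
```

Run:
```python
from h import *
from cell import ctrl,vision
s=ctrl.read_state(); brief(s); goal(s,560.7,-237.9,105,-2.806)
```

```text
t 6.28 tcp [ 634.9 -210.8  124.5] rot [ 3.1398e+00 -4.0000e-04 -2.7929e+00] F [ 0.8  0.1 -2.6] T [-0.02  0.05  0.  ] w 13.1 q [ 0.39  0.78 -0.19  1.55  0.18  0.83  2.05]
slide [79.  -0.2 19.5] turn 0.0131
```

Call:
play_rows:
  slide:
    - [40,-0.2,6]
    - [79,-0.2,19]
    - [79,-0.2,19.5]
    - [79,-0.2,19.5]
    - [79,-0.2,19.5]
  turn: [0.013,0.013,0.013,0.013,0.013]
  fingers: [0,0,0,0,0]

```text
clock: 6.9
eef_pos: [561.8, -237.5, 105.6]
tool_rot: [3.14, 0.001, -2.805]
force: [-0.4, 0.2, -2.6]
width: 13.6
```

Run:
```python
from h import *
from cell import ctrl,vision
s=ctrl.read_state(); brief(s); goal(s,560.7,-237.9,97.4,-2.806)
im,d=vision.get_image("wrist"); cv2.imwrite("pics/w6.png",im)
im2,d=vision.get_image("side"); crop(im2,290,120,380,180,7,"pics/s6.png")
s=ctrl.read_state(); brief(s); goal(s,560.7,-237.9,97.4,-2.806)
```

```text
t 6.9 tcp [ 561.8 -237.5  105.6] rot [ 3.1405e+00  1.4000e-03 -2.8052e+00] F [-0.4  0.2 -2.6] T [ 0.01  0.01 -0.02] w 13.6 q [ 0.47  0.73 -0.19  1.74  0.2   0.69  2.08]
slide [ 1.2 -0.   8.2] turn 0.0008
t 7.0 tcp [ 561.6 -237.4  105.3] rot [ 3.1402e+00  7.0000e-04 -2.8049e+00] F [-0.1  0.1 -1.6] T [-0.02  0.    0.01] w 13.3 q [ 0.47  0.73 -0.19  1.74  0.2   0.69  2.08]
slide [ 1.  -0.2  7.9] turn 0.0011
```

View pics/w6.png

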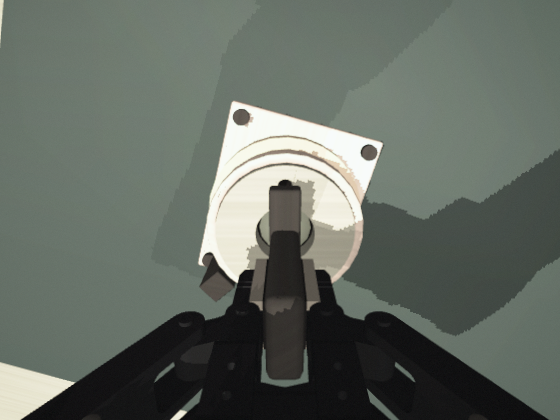

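View pics/s6.png

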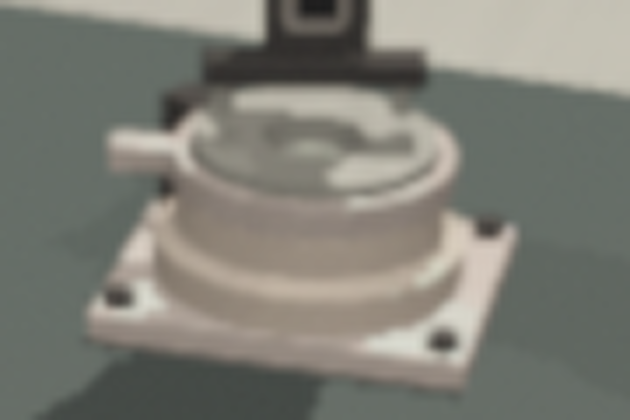

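The wrist view shows the far hole just peeking past the bar end at (285,183), laterally centred. The side view shows the spanner level above the ring. Now I lower it gently, trimming 1 mm in x.

Call:
play_rows:
  slide:
    - [1.0,-0.2,0]
    - [1.0,-0.2,5]
    - [1.0,-0.2,8]
    - [1.0,-0.2,9.5]
    - [1.0,-0.2,10]
  turn: [0.001,0.001,0.001,0.001,0.001]
  fingers: [0,0,0,0,0]

```text
clock: 7.62
eef_pos: [560.6, -237.9, 95.1]
tool_rot: [3.14, 0.0, -2.806]
force: [0.0, -0.2, -3.0]
width: 13.3
```

Run:
```python
from h import *
from cell import ctrl,vision
s=ctrl.read_state(); brief(s); goal(s,560.7,-237.9,86,-2.806)
```

```text
t 7.62 tcp [ 560.6 -237.9   95.1] rot [ 3.1400e+00  5.0000e-04 -2.8059e+00] F [ 0.  -0.2 -3. ] T [ 0.   -0.07  0.01] w 13.3 q [ 0.47  0.75 -0.19  1.75  0.2   0.67  2.08]
slide [-0.1 -0.   9.1] turn 0.0001
```

Tips should be about 2 mm in with no contact force. I continue down.

Call:
play_rows:
  slide:
    - [0,0,1.5]
    - [0,0,3]
    - [0,0,4]
    - [0,0,4]
  turn: [0,0,0,0]
  fingers: [0,0,0,0]

```text
clock: 8.12
eef_pos: [560.6, -237.9, 91.0]
tool_rot: [3.14, 0.0, -2.806]
force: [0.5, -0.4, -1.6]
width: 13.7
```

Run:
```python
from h import *
from cell import ctrl,vision
s=ctrl.read_state(); brief(s); goal(s,560.7,-237.9,85.5,-2.806)
```

```text
t 8.12 tcp [ 560.6 -237.9   91. ] rot [ 3.1399e+00  3.0000e-04 -2.8060e+00] F [ 0.5 -0.4 -1.6] T [-0.02 -0.03 -0.01] w 13.7 q [ 0.47  0.75 -0.18  1.75  0.2   0.66  2.08]
slide [-0.1 -0.1  5.5] turn 0.0
```

Call:
play_rows:
  slide:
    - [0,0,2]
    - [0,0,4]
    - [0,0,5]
    - [0,0,5.3]
    - [0,0,5.5]
  turn: [0,0,0,0,0]
  fingers: [0,0,0,0,0]

```text
clock: 8.75
eef_pos: [560.6, -237.9, 85.6]
tool_rot: [3.14, 0.0, -2.806]
force: [-0.6, -0.1, -1.5]
width: 13.6
```

Run:
```python
from h import *
from cell import ctrl,vision
s=ctrl.read_state(); brief(s)
im2,d=vision.get_image("side"); crop(im2,290,120,380,180,7,"pics/s7.png")
s=ctrl.read_state(); brief(s)
```

```text
t 8.75 tcp [ 560.6 -237.9   85.6] rot [ 3.1399e+00  3.0000e-04 -2.8060e+00] F [-0.6 -0.1 -1.5] T [0.04 0.04 0.  ] w 13.6 q [ 0.47  0.76 -0.18  1.75  0.2   0.65  2.08]
t 8.8 tcp [ 560.6 -237.8   85.6] rot [ 3.1399e+00  3.0000e-04 -2.8059e+00] F [-0.7 -0.4 -2.8] T [-0.01  0.02 -0.04] w 13.5 q [ 0.47  0.76 -0.18  1.75  0.2   0.65  2.08]
```

View pics/s7.png

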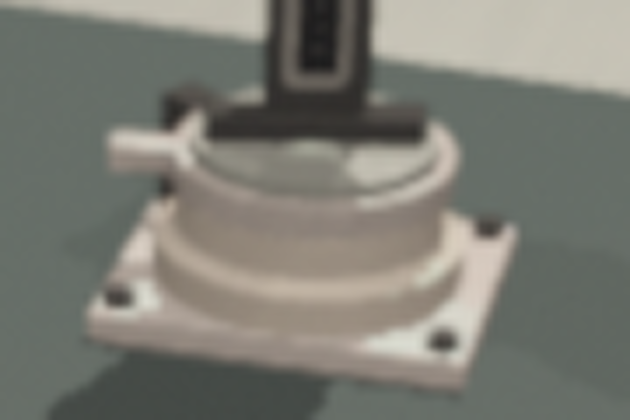

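The bar lies practically on the face (prongs hidden). I'll creep the last fraction to seat it.

Call:
play_rows:
  slide:
    - [0,0,0.3]
    - [0,0,0.3]
    - [0,0,0.5]
    - [0,0,0.5]
  turn: [0,0,0,0]
  fingers: [0,0,0,0]

```text
clock: 9.3
eef_pos: [560.7, -237.9, 85.4]
tool_rot: [3.14, 0.001, -2.806]
force: [-2.0, 0.5, 1.0]
width: 13.2
```

Run:
```python
from h import *
from cell import ctrl,vision
s=ctrl.read_state(); brief(s)
```

```text
t 9.3 tcp [ 560.7 -237.9   85.4] rot [ 3.1401e+00  5.0000e-04 -2.8060e+00] F [-2.   0.5  1. ] T [0.11 0.22 0.01] w 13.2 q [ 0.47  0.76 -0.18  1.75  0.2   0.65  2.08]
```

Seated at TCP z 85.4 (bar on face as expected, about 3.5 N of reaction). Now I turn clockwise, with positive turn about the downward tool z, compensating for the spanner axis sitting 1.6 mm from the TCP.

Call:
play_rows:
  slide:
    - [0,0,0]
    - [0,-0.1,0]
    - [0,-0.2,0]
    - [0,-0.3,0]
    - [0,-0.4,0]
  turn: [0.05,0.1,0.15,0.2,0.25]
  fingers: [0,0,0,0,0]

```text
clock: 9.93
eef_pos: [560.8, -238.2, 85.5]
tool_rot: [3.14, 0.0, -3.059]
force: [-1.4, 1.2, 1.2]
width: 13.4
```

```bash
cat > look.py <<'E'
import sys
from h import *
from cell import ctrl,vision
s=ctrl.read_state(); brief(s)
im,d=vision.get_image("top")
crop(im,375,170,455,250,6,f"pics/{sys.argv[1]}.png")
s=ctrl.read_state(); brief(s)
E
python3 look.py t8
```

```text
t 9.93 tcp [ 560.8 -238.2   85.5] rot [ 3.1401e+00  2.0000e-04 -3.0592e+00] F [-1.4  1.2  1.2] T [0.13 0.06 0.12] w 13.4 q [ 0.43  0.76 -0.11  1.75  0.13  0.64  1.9 ]
t 9.97 tcp [ 560.8 -238.3   85.4] rot [ 3.1402e+00  1.0000e-04 -3.0605e+00] F [-0.4  1.2  0.9] T [0.18 0.04 0.12] w 13.4 q [ 0.43  0.76 -0.11  1.75  0.13  0.64  1.89]
```

View pics/t8.png

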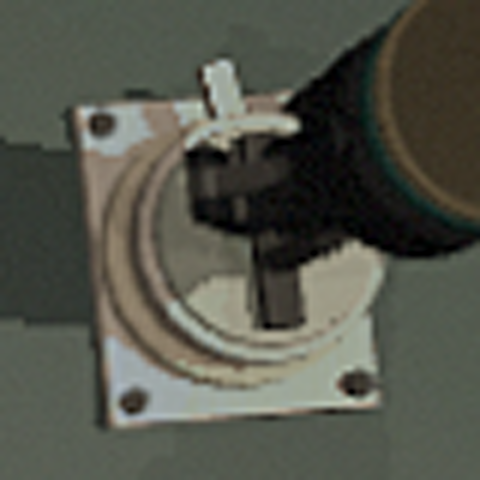

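The tab is at crop (220,88), unmoved, with the lug hidden behind the arm. Torque about z is 0.12 N m, which matches the ring's drag in its play. I continue.

Call:
play_rows:
  slide:
    - [0,0,0]
    - [0,-0.1,0]
    - [0,-0.2,0]
    - [0,-0.3,0]
    - [0,-0.4,0]
  turn: [0.05,0.1,0.15,0.2,0.25]
  fingers: [0,0,0,0,0]

```text
clock: 10.6
eef_pos: [560.8, -238.7, 85.5]
tool_rot: [3.14, -0.0, 2.969]
force: [-1.1, 0.6, 1.8]
width: 13.3
```

```bash
sed -i 's/^im,d.*top.*/im,d=vision.get_image("side")/; s/^crop.*/crop(im,290,115,380,175,7,f"pics\/{sys.argv[1]}.png")/' look.py; python3 look.py s9
```

```text
t 10.6 tcp [ 560.8 -238.7   85.5] rot [ 3.1402e+00 -3.0000e-04  2.9694e+00] F [-1.1  0.6  1.8] T [0.03 0.1  0.17] w 13.3 q [ 0.38  0.75 -0.04  1.75  0.05  0.64  1.71]
t 10.65 tcp [ 560.8 -238.7   85.4] rot [ 3.1403e+00 -4.0000e-04  2.9682e+00] F [-1.2  0.3  1.3] T [0.1  0.14 0.04] w 13.7 q [ 0.38  0.75 -0.04  1.75  0.05  0.64  1.71]
```

View pics/s9.png

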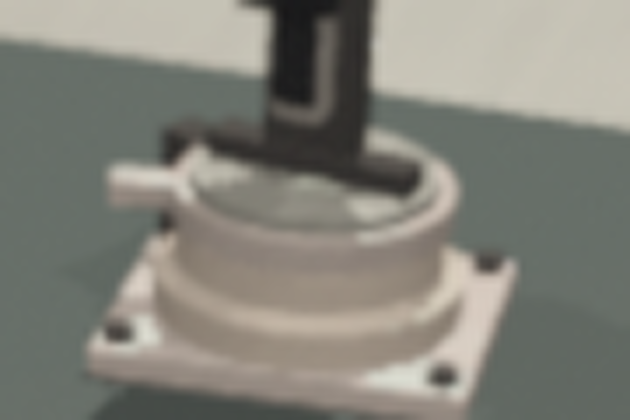

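The ring is turned 0.51 rad so far. The tab at crop (145,183) has not moved and torque is still low, so it is in the play. I continue.

Call:
play_rows:
  slide:
    - [0,0,0]
    - [0,-0.1,0]
    - [0,-0.2,0]
    - [0,-0.3,0]
    - [0,-0.4,0]
  turn: [0.05,0.1,0.15,0.2,0.25]
  fingers: [0,0,0,0,0]

```text
clock: 11.28
eef_pos: [560.6, -239.0, 85.4]
tool_rot: [3.141, -0.001, 2.715]
force: [-2.7, 1.3, 1.5]
width: 13.1
```

```bash
python3 look.py s10
```

```text
t 11.28 tcp [ 560.6 -239.    85.4] rot [ 3.1405e+00 -8.0000e-04  2.7151e+00] F [-2.7  1.3  1.5] T [-0.05  0.18  0.13] w 13.1 q [ 0.34  0.76  0.03  1.75 -0.03  0.63  1.53]
t 11.32 tcp [ 560.6 -239.1   85.4] rot [ 3.1407e+00 -8.0000e-04  2.7138e+00] F [-1.9 -0.4  2.1] T [0.01 0.16 0.11] w 13.3 q [ 0.34  0.76  0.03  1.75 -0.03  0.63  1.53]
```

View pics/s10.png

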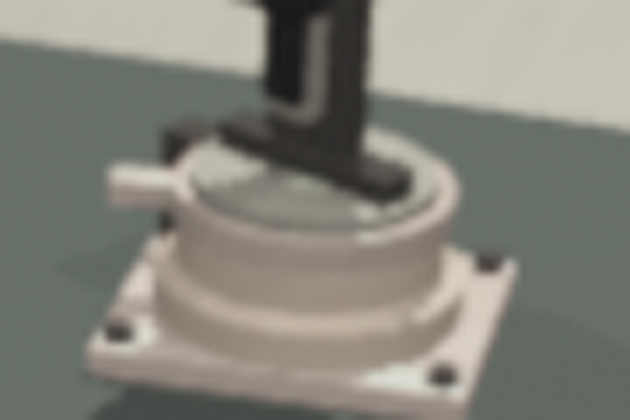

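Still in the play at 0.76 rad: tab unmoved at (145,183), torque 0.12. The pick-up must come by 0.8 rad.

Call:
play_rows:
  slide:
    - [0,0,0]
    - [0,-0.1,0]
    - [0,-0.2,0]
    - [0,-0.2,0]
    - [0,-0.3,0]
  turn: [0.04,0.08,0.12,0.16,0.2]
  fingers: [0,0,0,0,0]

```text
clock: 11.95
eef_pos: [560.5, -239.3, 85.4]
tool_rot: [3.141, -0.001, 2.511]
force: [-1.6, 1.7, 1.8]
width: 13.0
```

```bash
python3 look.py s11
```

```text
t 11.95 tcp [ 560.5 -239.3   85.4] rot [ 3.1409e+00 -1.1000e-03  2.5112e+00] F [-1.6  1.7  1.8] T [-0.03  0.29  0.31] w 13.0 q [ 0.31  0.76  0.08  1.76 -0.1   0.63  1.39]
t 12.0 tcp [ 560.5 -239.4   85.4] rot [ 3.1410e+00 -1.0000e-03  2.5102e+00] F [-1.2 -0.6  1.9] T [0.01 0.21 0.24] w 13.4 q [ 0.31  0.76  0.08  1.76 -0.1   0.63  1.39]
```

View pics/s11.png

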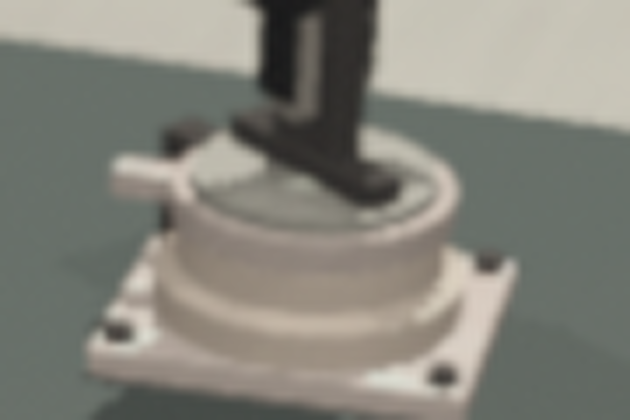

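The collar is now carried: the tab moved to (145,175) and torque is 0.28 N m. I continue.

Call:
play_rows:
  slide:
    - [0,0,0]
    - [0,-0.1,0]
    - [0,-0.2,0]
    - [0,-0.2,0]
    - [0,-0.3,0]
  turn: [0.04,0.08,0.12,0.16,0.2]
  fingers: [0,0,0,0,0]

```text
clock: 12.62
eef_pos: [560.3, -239.6, 85.5]
tool_rot: [3.141, -0.001, 2.308]
force: [-1.6, 0.6, 1.6]
width: 13.2
```

```bash
python3 look.py s12
```

```text
t 12.62 tcp [ 560.3 -239.6   85.5] rot [ 3.1413e+00 -1.2000e-03  2.3076e+00] F [-1.6  0.6  1.6] T [-0.07  0.37  0.32] w 13.2 q [ 0.27  0.76  0.14  1.76 -0.16  0.64  1.24]
t 12.68 tcp [ 560.3 -239.6   85.5] rot [ 3.1413e+00 -1.2000e-03  2.3066e+00] F [-2.7 -0.1  1.8] T [-0.05  0.32  0.26] w 13.6 q [ 0.27  0.76  0.14  1.76 -0.16  0.64  1.24]
```

View pics/s12.png

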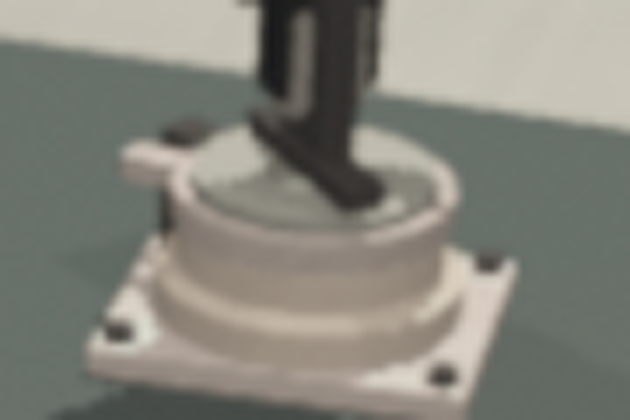

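The tab at (150,158) is nearing the dark lug at (185,130), with torque steady at 0.3 N m. I take smaller steps from here.

Call:
play_rows:
  slide:
    - [0,0,0]
    - [0,-0.1,0]
    - [0,-0.1,0]
    - [0,-0.2,0]
  turn: [0.03,0.06,0.09,0.12]
  fingers: [0,0,0,0]

```text
clock: 13.18
eef_pos: [560.1, -239.7, 85.4]
tool_rot: [3.142, -0.001, 2.185]
force: [-0.3, 0.0, 1.1]
width: 13.6
```

```bash
python3 look.py s13
```

```text
t 13.18 tcp [ 560.1 -239.7   85.4] rot [ 3.1415e+00 -1.3000e-03  2.1845e+00] F [-0.3  0.   1.1] T [-0.03  0.35  0.28] w 13.6 q [ 0.25  0.76  0.17  1.76 -0.2   0.64  1.15]
t 13.22 tcp [ 560.1 -239.7   85.4] rot [ 3.1416e+00 -1.3000e-03  2.1838e+00] F [-1.2 -0.1  2. ] T [-0.05  0.36  0.26] w 13.3 q [ 0.25  0.76  0.17  1.76 -0.2   0.64  1.15]
```

View pics/s13.png

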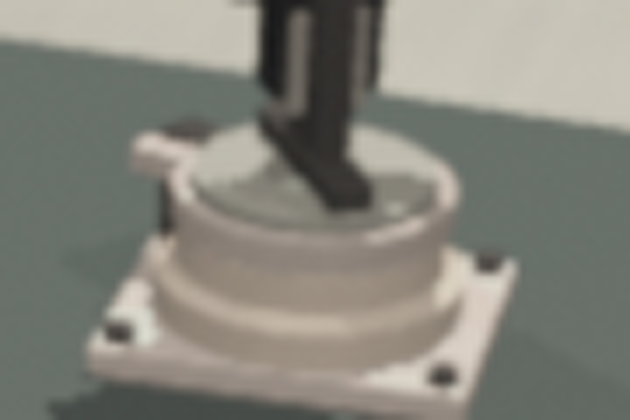

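Call:
play_rows:
  slide:
    - [0,0,0]
    - [0,-0.1,0]
    - [0,-0.1,0]
  turn: [0.02,0.04,0.05]
  fingers: [0,0,0]

```text
clock: 13.6
eef_pos: [560.0, -239.8, 85.4]
tool_rot: [-3.142, -0.001, 2.133]
force: [-2.5, 1.1, 2.2]
width: 12.9
```

```bash
python3 look.py s14
```

```text
t 13.6 tcp [ 560.  -239.8   85.4] rot [-3.1415e+00 -1.2000e-03  2.1331e+00] F [-2.5  1.1  2.2] T [-0.08  0.35  0.3 ] w 12.9 q [ 0.24  0.76  0.19  1.76 -0.22  0.64  1.12]
t 13.65 tcp [ 560.  -239.7   85.4] rot [-3.1415e+00 -1.3000e-03  2.1331e+00] F [-1.3  0.9  2. ] T [-0.06  0.32  0.35] w 13.2 q [ 0.24  0.76  0.19  1.76 -0.22  0.64  1.12]
```

View pics/s14.png

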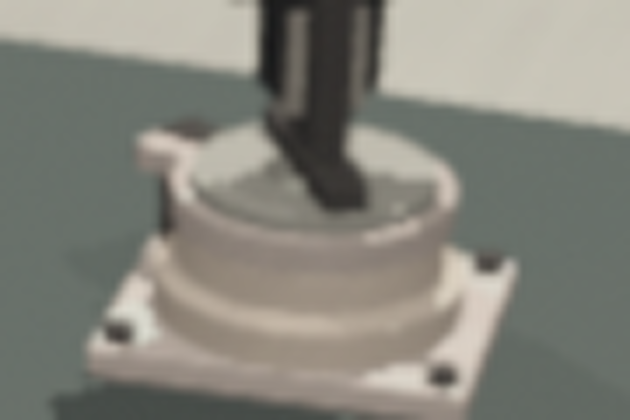

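Call:
play_rows:
  slide:
    - [0,0,0]
    - [0,0,0]
    - [0,0,0]
  turn: [0.015,0.03,0.03]
  fingers: [0,0,0]

```text
clock: 14.02
eef_pos: [560.0, -239.8, 85.4]
tool_rot: [-3.141, -0.001, 2.103]
force: [-2.7, 0.2, 1.6]
width: 13.7
```

```bash
python3 -c "
from h import *
from cell import ctrl
brief(ctrl.read_state())"
```

```text
t 14.03 tcp [ 560.  -239.8   85.4] rot [-3.1413e+00 -1.1000e-03  2.1034e+00] F [-2.7  0.2  1.6] T [-0.13  0.43  0.61] w 13.7 q [ 0.24  0.76  0.19  1.76 -0.23  0.64  1.1 ]
```

Torque jumped to 0.61 N m within 0.03 rad, which matches the rubber drive pressing against the stop, so the tab is home. I'll check by picture.

```bash
python3 look.py s15
python3 - <<'E'
from h import *
from cell import vision
im,d=vision.get_image("wrist"); cv2.imwrite("pics/w15.png",im)
E
```

```text
t 14.03 tcp [ 560.  -239.8   85.4] rot [-3.1413e+00 -1.1000e-03  2.1034e+00] F [-2.7  0.2  1.6] T [-0.13  0.43  0.61] w 13.7 q [ 0.24  0.76  0.19  1.76 -0.23  0.64  1.1 ]
t 14.07 tcp [ 560.  -239.7   85.4] rot [-3.1413e+00 -1.2000e-03  2.1035e+00] F [-1.6  1.   1.4] T [-0.12  0.41  0.54] w 13.4 q [ 0.24  0.76  0.19  1.76 -0.23  0.64  1.1 ]
```

View pics/s15.png

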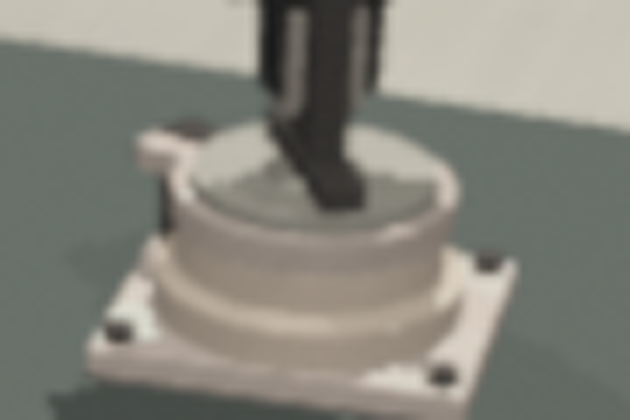

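View pics/w15.png

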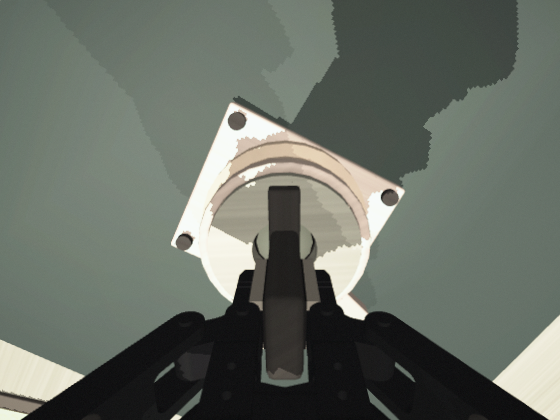

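The tab at (165,150) has not moved since the previous picture and sits against the lug, so it is home. I relieve the wind-up before lifting.

Call:
play_rows:
  slide:
    - [0,0,0]
    - [0,0.1,0]
    - [0,0.1,0]
  turn: [-0.03,-0.06,-0.08]
  fingers: [0,0,0]

```text
clock: 14.5
eef_pos: [560.0, -239.8, 85.4]
tool_rot: [3.141, -0.001, 2.184]
force: [-2.1, 1.0, 2.9]
width: 13.7
```

```bash
python3 -c "
from h import *
from cell import ctrl
brief(ctrl.read_state())"
```

```text
t 14.5 tcp [ 560.  -239.8   85.4] rot [ 3.1415e+00 -1.4000e-03  2.1835e+00] F [-2.1  1.   2.9] T [-0.11  0.43 -0.06] w 13.7 q [ 0.25  0.76  0.17  1.76 -0.2   0.64  1.15]
```

Torque is about 0. Lifting straight up.

Call:
play_rows:
  slide:
    - [0,0,-3]
    - [0,0,-8]
    - [0,0,-14]
    - [0,0,-30]
    - [0,0,-45]
  turn: [0,0,0,0,0]
  fingers: [0,0,0,0,0]

```text
clock: 15.12
eef_pos: [560.4, -240.0, 131.9]
tool_rot: [3.141, -0.0, 2.183]
force: [0.1, 0.2, -2.7]
width: 13.3
```

```bash
python3 look.py s16
python3 - <<'E'
from h import *
from cell import ctrl,vision
im,d=vision.get_image("top"); crop(im,375,170,455,250,6,"pics/t16.png")
s=ctrl.read_state()
goal(s,535.9,192.6,131,3.437)
p=vision.camera_params("wrist"); im,d=vision.get_image("wrist"); cv2.imwrite("pics/w16.png",im)
M=R.from_euler('xyz',s['tool_rot']).as_matrix(); T=(depth_xyz(p,d)-s['eef_pos'])@M
m=(d>0)&(T[...,2]>10)&(T[...,2]<16)&(abs(T[...,1])<12)&(abs(T[...,0])<60); g=T[m]; print(g.min(0),g.max(0),np.median(g,0))
E
```

```text
t 15.12 tcp [ 560.4 -240.   131.9] rot [ 3.1409e+00 -5.0000e-04  2.1835e+00] F [ 0.1  0.2 -2.7] T [-0.    0.05 -0.  ] w 13.3 q [ 0.24  0.7   0.19  1.73 -0.19  0.73  1.14]
t 15.18 tcp [ 561.6 -240.6  134. ] rot [3.1389e+00 2.5000e-03 2.1834e+00] F [-0.  -0.4 -0.9] T [-0.06 -0.04  0.01] w 13.1 q [ 0.24  0.7   0.19  1.73 -0.19  0.73  1.14]
slide [369.3 228.    1.7] turn -1.2535
[ 9.03936563 -7.69810325 10.03158001] [39.3226422   8.28288616 15.93132847] [28.03422847  0.44888686 14.00320356]
```

View pics/t16.png

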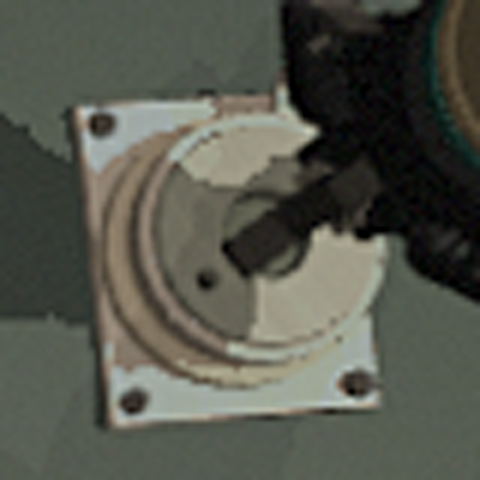

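View pics/s16.png

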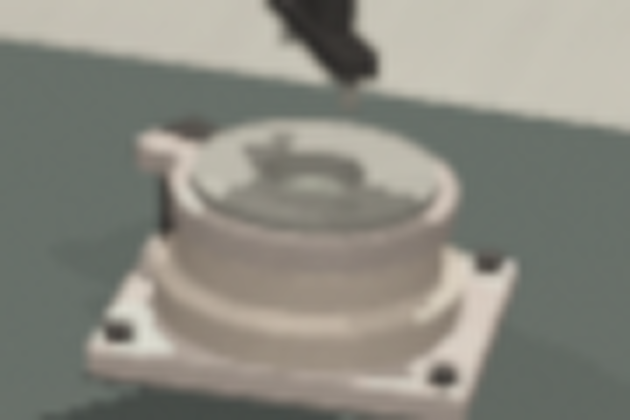

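The tab stays at the lug after release and the ring is free. I carry the spanner back to above its stand, which still has the same grasp offset.

Run:
```python
from h import *
from cell import ctrl
s=ctrl.read_state(); brief(s); goal(s,535.9,192.6,128,3.437)
```

```text
t 15.28 tcp [ 561.  -240.2  132. ] rot [3.1398e+00 1.2000e-03 2.1835e+00] F [ 0.3 -1.  -3.2] T [-0.03  0.03  0.06] w 13.4 q [ 0.24  0.7   0.19  1.73 -0.19  0.73  1.14]
slide [368.5 228.4   4. ] turn -1.2535
```

Call:
play_rows:
  slide:
    - [368,228,3]
    - [368,228,3]
    - [368,228,3]
    - [368,228,3]
    - [368,228,3]
  turn: [-1.25,-1.25,-1.25,-1.25,-1.25]
  fingers: [0,0,0,0,0]

```text
clock: 15.9
eef_pos: [542.2, 74.0, 129.4]
tool_rot: [-3.142, 0.002, 3.127]
force: [0.7, 0.4, -2.7]
width: 13.6
```

Run:
```python
from h import *
from cell import ctrl
s=ctrl.read_state(); brief(s); goal(s,535.9,192.6,128,3.437)
```

```text
t 15.9 tcp [542.2  74.  129.4] rot [-3.1415e+00  1.5000e-03  3.1269e+00] F [ 0.7  0.4 -2.7] T [-0.03 -0.07  0.  ] w 13.6 q [-0.17  0.62 -0.03  1.9   0.03  0.62  1.34]
slide [  8.1 118.5   1.3] turn -0.3101
```

Call:
play_rows:
  slide:
    - [8.1,118.5,1]
    - [8.1,118.5,1]
    - [8.1,118.5,1]
    - [8.1,118.5,1]
    - [8.1,118.5,1]
  turn: [-0.31,-0.31,-0.31,-0.31,-0.31]
  fingers: [0,0,0,0,0]

```text
clock: 16.52
eef_pos: [536.0, 190.6, 128.1]
tool_rot: [-3.14, 0.001, -2.849]
force: [0.7, 0.2, -2.6]
width: 13.3
```

Run:
```python
from h import *
from cell import ctrl,vision
s=ctrl.read_state(); brief(s); goal(s,535.9,192.6,62,3.437)
p=vision.camera_params("wrist"); im,d=vision.get_image("wrist"); cv2.imwrite("pics/w17.png",im)
X=depth_xyz(p,d).reshape(-1,3); ok=d.ravel()>0
g=X[ok&(X[:,2]>16)&(X[:,2]<24)&(abs(X[:,0]-535)<70)&(abs(X[:,1]-191)<60)]
print("stand",len(g),cv2.minAreaRect(g[:,:2].astype(np.float32)))
s=ctrl.read_state(); brief(s); goal(s,535.9,192.6,62,3.437)
```

```text
t 16.52 tcp [536.  190.6 128.1] rot [-3.1398e+00  6.0000e-04 -2.8491e+00] F [ 0.7  0.2 -2.6] T [-0.04  0.05 -0.02] w 13.3 q [-0.33  0.65 -0.1   1.84  0.1   0.65  1.38]
slide [-0.4  2.1 66.1] turn -0.003
stand 5000 ((534.9871826171875, 192.08790588378906), (99.87562561035156, 50.21430969238281), 16.92220687866211)
t 16.57 tcp [536.1 190.7 128.2] rot [-3.1400e+00  9.0000e-04 -2.8492e+00] F [-0.3 -1.9 -2.8] T [-0.07 -0.02 -0.04] w 13.7 q [-0.33  0.65 -0.1   1.84  0.1   0.65  1.38]
slide [-0.3  2.  66.2] turn -0.003
```

View pics/w17.png

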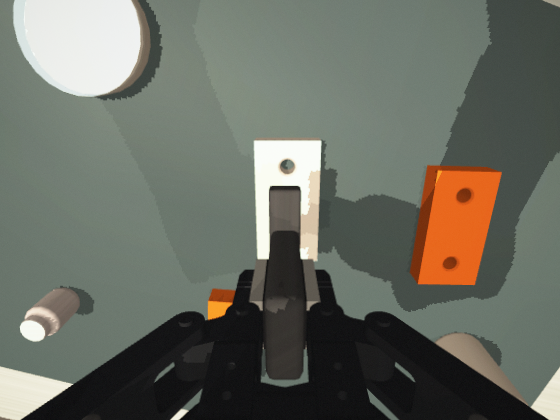

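The stand is under the spanner, with its hole at (287,166), and the stand centre is unchanged at (535,192). I line up and lower to just above the holes.

Call:
play_rows:
  slide:
    - [-0.5,1.9,20]
    - [-0.5,1.9,50]
    - [-0.5,1.9,65]
    - [-0.5,1.9,65]
    - [-0.5,1.9,65]
  turn: [-0.003,-0.003,-0.003,-0.003,-0.003]
  fingers: [0,0,0,0,0]

```text
clock: 17.2
eef_pos: [536.9, 192.6, 64.0]
tool_rot: [-3.14, 0.002, -2.847]
force: [0.9, -0.4, -2.4]
width: 13.3
```

Run:
```python
from h import *
from cell import ctrl,vision
s=ctrl.read_state(); brief(s); goal(s,536.2,192.5,45,3.437)
```

```text
t 17.2 tcp [536.9 192.6  64. ] rot [-3.1401e+00  2.4000e-03 -2.8466e+00] F [ 0.9 -0.4 -2.4] T [0.03 0.   0.01] w 13.3 q [-0.34  0.75 -0.08  1.88  0.12  0.52  1.36]
slide [ 0.8  0.1 19. ] turn -0.0004
```

Call:
play_rows:
  slide:
    - [0.6,0,3]
    - [0.6,0,8]
    - [0.6,0,13]
    - [0.6,0,16]
    - [0.6,0,18]
  turn: [0,0,0,0,0]
  fingers: [0,0,0,0,0]

```text
clock: 17.82
eef_pos: [536.2, 192.4, 45.6]
tool_rot: [-3.14, 0.002, -2.847]
force: [-0.4, 0.4, -3.2]
width: 13.4
```

Run:
```python
from h import *
from cell import ctrl,vision
s=ctrl.read_state(); brief(s); goal(s,536.2,192.5,43.4,3.437)
```

```text
t 17.82 tcp [536.2 192.4  45.6] rot [-3.1401e+00  2.0000e-03 -2.8466e+00] F [-0.4  0.4 -3.2] T [ 0.02 -0.03  0.02] w 13.4 q [-0.35  0.78 -0.08  1.88  0.12  0.48  1.36]
slide [0.  0.1 2.2] turn -0.0004
```

Call:
play_rows:
  slide:
    - [0,0,1]
    - [0,0,1.8]
    - [0,0,2.2]
    - [0,0,2.2]
  turn: [0,0,0,0]
  fingers: [0,0,0,0]

```text
clock: 18.32
eef_pos: [536.3, 192.4, 43.5]
tool_rot: [-3.14, 0.002, -2.847]
force: [-0.5, 0.1, -2.8]
width: 13.2
```

Run:
```python
from h import *
from cell import ctrl,vision
s=ctrl.read_state(); brief(s); goal(s,536.2,192.5,43.4,3.437)
im,d=vision.get_image("side"); crop(im,230,205,330,285,6,"pics/s18.png")
```

```text
t 18.32 tcp [536.3 192.4  43.5] rot [-3.1401e+00  2.2000e-03 -2.8466e+00] F [-0.5  0.1 -2.8] T [-0.   -0.03  0.07] w 13.2 q [-0.35  0.78 -0.08  1.88  0.12  0.48  1.36]
slide [0.1 0.1 0.1] turn -0.0004
```

View pics/s18.png

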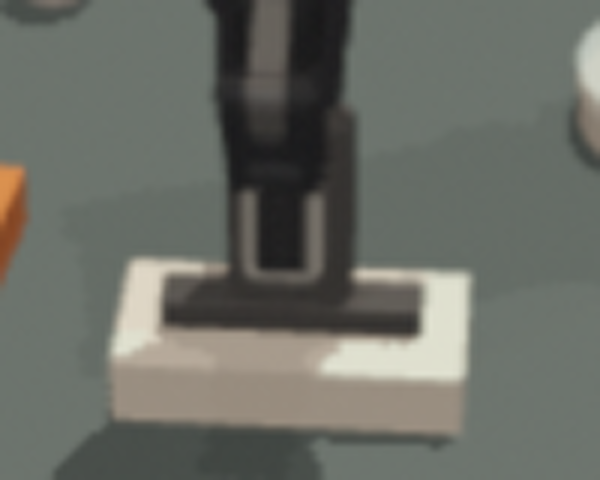

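The bar (290,305) lies on the white stand's top with the prongs in the holes. I creep to contact before letting go.

Call:
play_rows:
  slide:
    - [0,0,0.4]
    - [0,0,0.6]
    - [0,0,0.6]
  turn: [0,0,0]
  fingers: [0,0,0]

```text
clock: 18.75
eef_pos: [536.3, 192.4, 43.4]
tool_rot: [-3.14, 0.002, -2.847]
force: [-2.0, -1.1, 5.8]
width: 13.4
```

Run:
```python
from h import *
from cell import ctrl,vision
s=ctrl.read_state(); brief(s)
```

```text
t 18.75 tcp [536.3 192.4  43.4] rot [-3.1401e+00  2.3000e-03 -2.8465e+00] F [-2.  -1.1  5.8] T [-0.12  0.39  0.02] w 13.4 q [-0.35  0.78 -0.08  1.88  0.12  0.48  1.36]
```

Seated. Opening.

Call:
play_rows:
  slide:
    - [0,0,-0.2]
    - [0,0,-0.2]
    - [0,0,-0.2]
    - [0,0,-0.2]
    - [0,0,-0.2]
  turn: [0,0,0,0,0]
  fingers: [0.2,0.5,0.5,0.5,0.5]

```text
clock: 19.38
eef_pos: [536.3, 192.4, 43.6]
tool_rot: [-3.14, 0.002, -2.847]
force: [0.1, 0.6, 0.3]
width: 42.7
```

Call:
play_rows:
  slide:
    - [0,0,-15]
    - [0,0,-50]
    - [0,0,-100]
    - [0,0,-140]
    - [0,0,-140]
  turn: [0,0,0,0,0]
  fingers: [0.5,0.5,0.5,0.5,0.5]

```text
clock: 20.0
eef_pos: [538.3, 193.5, 188.0]
tool_rot: [-3.141, 0.011, -2.847]
force: [1.0, 0.9, -0.9]
width: 43.1
```

Run:
```python
from h import *
from cell import ctrl,vision
s=ctrl.read_state(); brief(s)
p=vision.camera_params("wrist"); im,d=vision.get_image("wrist"); cv2.imwrite("pics/w19.png",im)
X=depth_xyz(p,d).reshape(-1,3); ok=d.ravel()>0
for n,lo,hi in (("paddletop",86,98),("bar",27,33),("stand",16,24)):
    g=X[ok&(X[:,2]>lo)&(X[:,2]<hi)&(abs(X[:,0]-535)<70)&(abs(X[:,1]-191)<60)]
    if len(g)>5: print(n,len(g),np.median(g,0).round(1),cv2.minAreaRect(g[:,:2].astype(np.float32)))
im,d=vision.get_image("side"); cv2.imwrite("pics/s19.png",im)
im,d=vision.get_image("top"); crop(im,375,165,455,245,6,"pics/t19.png")
```

```text
t 20.0 tcp [538.3 193.5 188. ] rot [-3.1408  0.0105 -2.8467] F [ 1.   0.9 -0.9] T [-0.03 -0.03 -0.  ] w 43.1 q [-0.32  0.56 -0.11  1.79  0.09  0.78  1.39]
paddletop 837 [533.8 191.5  91.2] ((534.9966430664062, 191.66085815429688), (35.12466049194336, 13.926607131958008), 17.393476486206055)
bar 422 [509.2 183.7  29.4] ((512.365966796875, 185.1681671142578), (27.676204681396484, 15.397019386291504), 16.517839431762695)
stand 3813 [527.5 189.7  19.6] ((535.3211669921875, 192.21905517578125), (100.26225280761719, 50.081478118896484), 16.753890991210938)
```

View pics/s19.png

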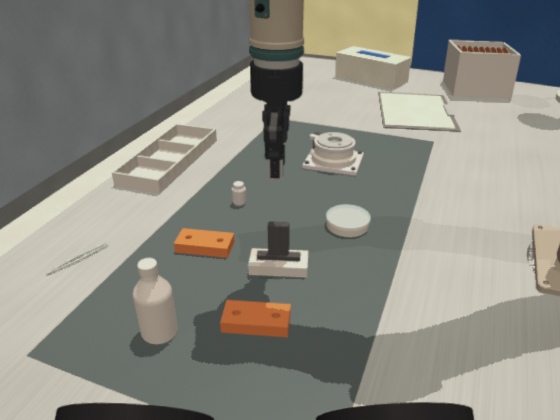

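View pics/t19.png

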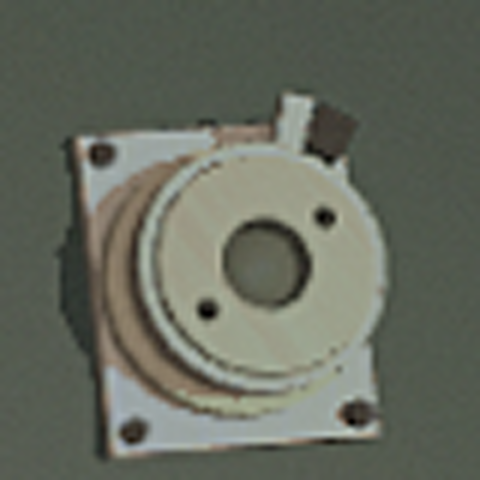

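View pics/w19.png

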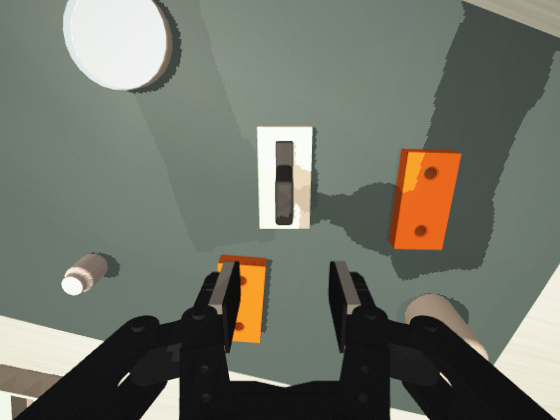

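The tab at crop (293,122) abuts the lug at (330,130), and the spanner is upright in the white stand. One closer crop of the tab and lug before handing in.

Run:
```python
import cv2
im=cv2.imread("pics/t19.png"); cv2.imwrite("pics/t19c.png",cv2.resize(cv2.convertScaleAbs(im[80:180,240:380],alpha=1.4),None,fx=4,fy=4,interpolation=cv2.INTER_CUBIC))
```

```text
(no output)
```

View pics/t19c.png

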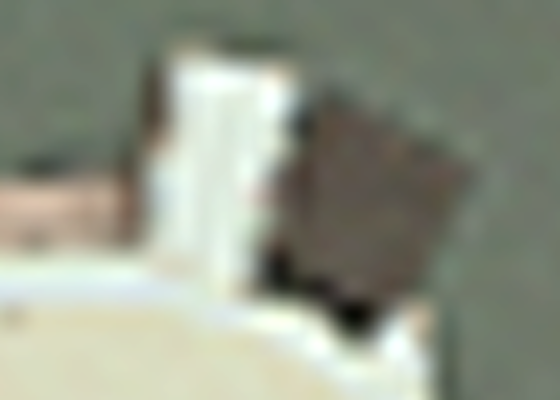

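The white tab (220,170) lies flush along the dark lug (370,200) with no gap, so I'm handing in.

Run:
```python
from h import *
from cell import ctrl
brief(ctrl.read_state()); print(ctrl.finish_job())
```

```text
t 20.15 tcp [535.3 192.2 183.4] rot [-3.1399e+00  1.4000e-03 -2.8467e+00] F [ 0.7  0.4 -0.5] T [-0.01  0.02 -0.04] w 42.9 q [-0.32  0.57 -0.11  1.8   0.09  0.78  1.39]
the job is handed in; nothing more can be done
None
```

I took the spanner from the white stand and seated both prongs in the ring, with the bar on the face at about 3.5 N. I turned the ring about 1.37 rad clockwise and put the spanner back in its stand. I handed the job in at 20.15 s of the 72 s.

- **Turning:** torque was about 0.12 N m in the play and about 0.28 N m carrying the collar. It rose to about 0.6 N m at the stop, where I stopped at once and eased back to about 0 before lifting.
- **Last pictures:** the tab lies flush against the lug, and the spanner stands upright in the white stand within about 0.5 mm of its starting place. The gripper is open and well clear, and the objective, wafer box, bottle and orange look-alikes look undisturbed.
- **Checks:** none failed or disagreed beyond about 1.5 mm. That gap was a grasp offset along the spanner, which I corrected for.

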